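# Seat the keyed polariser cell on the microscope lamp base and hold it home

### The job

Pull the black push-on dust cap straight up off the light port of the microscope's lamp base and stand it on the table, open side down. Then take the knurled polariser cell from the felt pad, put it over the port, turn it until its hidden keyways drop over the two pins, and push it down fully home against the sprung seat. Finish while still holding it pushed home - do not let go, I will tighten the clamp screw - and leave everything else where it lies.

Things in the scene. Friction and masses are not known exactly. Their poses are not given: they have to be found in the camera images.
- lamp_base: Grey lamp base, column removed, stands fast. Origin at table level under the light port's axis, z up. Housing 45 mm high, from 60 mm in front (-x, wheel and switch) to 90 mm behind and 60 mm to either side; a clamp screw sticks 16 mm out of the -y side, below the top. On the port's axis rise a flange, 52 mm in diameter, to 55 mm above the table, and on it a tube with pins.
- port_seat (a point): Centre of the flange's top face (the seat), on the port's axis, 55 mm above the table, z up. A cell that is fully home has its underside at this point.
- tube_top (a point): Centre of the small lens on top of the dark tube, 87 mm above the table on the port's axis. The tube is 34 mm in diameter, its last 5 mm tapering to 27 mm.
- pin_level (a point): On the port's axis, level with the tops of two steel pins, 10 mm above the seat. The pins, 4 mm thick, stick 4 mm out of the tube 180 degrees apart, on a sleeve left turned to any angle: that angle is not reported (this point's axes are the lamp base's), and the dust cap hides them at first.
- seat_spring (a joint): Sprung steel ring round the tube, 51 mm in diameter: 0 when free (its top 5 mm above the seat), 0.005 when pressed flush with the seat. It pushes up with 3 N at 0 and 8 N at 0.005.
- dust_cap: Black ribbed plastic cap, 60 mm in diameter, 44 mm tall, 50 g; origin at the centre of its open underside, z up through its closed top. It starts pushed over the port, underside 47 mm above the table, 2 mm above the housing, held by three sprung balls: a straight upward pull of 6 to 11 N frees it within 4 mm; after 42 mm it is clear of the tube. Grip it round its side.
- polariser_cell: Knurled steel collar, 52 mm in diameter, 40 mm tall, 100 to 160 g, with a dark window in its top, standing on a felt pad 4 mm thick; origin at the centre of its open underside, z up. Bore 36 mm wide, 34 mm deep. Two keyways about 8.5 mm wide, 180 degrees apart, run 13 mm up the bore from the underside, out of sight; their direction in the cell's axes is not told.
- cell_top (a point): Centre of the cell's top, 40 mm above its underside. Over the tube the cell first rests on the pins, underside 10 mm above the seat. Turned under a light push of 5 to 15 N (either way, half a turn at most) it drops to 5 mm, onto the sprung ring, when its keyways are within about 0.1 rad of the pins; then push it home. Let go, the spring lifts it off the seat.
- diffuser: Bystander on the same felt pad: opal diffuser in a smooth low aluminium ring, 44 mm in diameter, 12 mm tall; origin at the centre of its underside. It may lie at either end of the pad. Leave it.
- sherd_1: Bystander: pottery sherd about 58 x 64 mm, 9 mm thick, at the back of the table; origin under its middle.
- sherd_2: Bystander: pottery sherd about 51 x 52 mm, 7 mm thick, at the back of the table; origin under its middle.
- sherd_3: Bystander: pottery sherd about 66 x 32 mm, 9 mm thick, at the back of the table; origin under its middle.
- lens: Bystander: hand lens 187 mm long lying at the back of the table; origin under its middle.
Mind the look-alikes: they are no part of the job. Leave any pink or yellow look-alike of the dust_cap alone.

How it is judged:
On the way, in this order (a step that is already met when the one before it is completed fails the run):
1. the dust cap is off the port and stands released on the table, open side down (height (world z) of dust_cap between -0.01 and 0.006 m and angle between dust_cap's own z axis and vertical below 0.15 rad and horizontal distance between dust_cap and port_seat above 0.07 m and contact force between dust_cap and the fingers below 0.2 N and linear speed of dust_cap below 0.02 m/s), for 0.2 s.
2. the polariser cell has dropped over the pins of the port (horizontal distance between polariser_cell and port_seat below 0.003 m and angle between polariser_cell's own z axis and vertical below 0.06 rad and z of polariser_cell in the frame of port_seat below 0.007 m), for 0.1 s.
At the end, for the whole second after the job is handed in: The cell is upright on the port (within 3 mm of its axis, 0.06 rad), its underside within 1.5 mm of the seat, still, and held there by the gripper (over 1 N); the dust cap stands released and upright on the table, its middle over 70 mm from the port (all of step 1 and horizontal distance between polariser_cell and port_seat below 0.003 m and angle between polariser_cell's own z axis and vertical below 0.06 rad and z of polariser_cell in the frame of port_seat below 0.0015 m and contact force between polariser_cell and the fingers above 1 N and linear speed of polariser_cell below 0.02 m/s); the arm keeps its last pose, push and grip.
It fails at once if a bystander (diffuser, sherds, hand lens) is shifted by more than 20 mm (distance of any of diffuser, sherd_1, sherd_2, sherd_3, lens from where it was at the start of the episode above 0.02 m).
It also fails if it takes over 67 s, if anything falls off the work surface, if the arm or the gripper's body presses on something with over 40 N, if the wrist force passes 120 N, or if a joint passes its speed limit or range.

### The arm

A 6-joint arm with a two-finger parallel gripper is mounted at the origin on the work surface; the furniture and walls round the work are solid. World frame = base frame: x ahead of the robot, y to its left, z up, the work surface at z = 0. Lengths are in m, angles in rad, forces in N, time in s.
With the tool pointing down it reaches from about 0.325 to 1 m from the base axis. Payload 5.1 kg.
Tool frame: the origin (TCP) lies at the very end of the fingers, on their centre line; the grasp point (between the pads) lies 19 mm behind it (arm.grip_depth is the distance from the TCP to the grasp point, in m); z points along the fingers, y is the line along which they close (so a half turn about z gives the same grasp; the last joint's range is limited). The gripper opens to 85 mm and grips with 20 to 120 N. Pads are 22 mm wide; open, the fingers measure 114 mm over their backs; the gripper's body (76 mm by 85 mm) begins 54 mm behind the grasp point. The pads swing forward as they close: fully open they stand 13 mm farther back than shut.
Start: joints at [-1.213, 0.124, 1.65, -0, 1.367, -0.083], TCP at [0.277, -0.588, 0.231] pointing down, gripper open.
Joint ranges: [-2.61, 2.61], [-1.02, 2.33], [0.03, 2.71], [-1.35, 4.49], [0.32, 2.68], [-2.91, 2.91]. Speed limits (rad/s): [2.57, 2.57, 3.14, 3.14, 3.14, 3.14].

### API

Orientations are given as a unit quaternion [x, y, z, w].
In Python, from cell import arm, vision gives the robot as it stands.
- The arm moves only by the tool jog_arm, never from a script. Its argument "plan" is a list of rows, each an object of numbers: "x", "y", "z": the shift along the tool's x, y, z in mm; "rx", "ry", "rz": the turn, a rotation vector about the tool's x, y, z in rad; "gripper": the opening, from -1 (shut) to 1 (fully open), so that 0 is half open. A call has exactly 8 rows; each row is the pose to reach, as a shift and turn from the pose commanded when the call began, along the tool's axes at that moment; what a row does not reach only later rows make up. A row lasts 1/10 s, in which the tool goes at most 50 mm and 8.59 degrees, less where a joint would pass 70% of its speed; a pose out of reach is approached as far as the arm can. A call with a gripper value outside its range is refused whole. The fingers move at their own pace and stop on an object; "squeeze" is the grip in N (left out, the last holds). Time passes only in rows, so rows that repeat a pose let the fingers close, or fill a call up. It gives the time, the measured TCP pose, the force, the opening and the grip force at its end, in the units of the state.
- arm.state(): the state, without advancing time (a new reading comes with each control period).
- vision.snapshot(name): name is "side" or "top" or "wrist"; returns the picture (480x640x3 uint8, red, green, blue); there is no depth.
- vision.camera_info(name): a dict with "K" (3x3 intrinsics, pixels), "k1" (the pictures are not rectified: a ray, as slopes to the right and down, at radius r is drawn at 1 + k1 r^2 times it, then the intrinsics apply), "R" (3x3) and "t" (3): a world point X has camera coordinates R X + t; the wrist camera has in their place "T_tool_cam" (4x4, takes a point from camera to tool coordinates, whose origin is the TCP and whose axes are the flange's). Camera axes: x right, y down, z forward; pixel columns grow to the right and rows downward; lengths in m; the calibration is good to about 2 mm. A picture is of the moment at which its call begins: read the wrist's pose just before it. camera_info takes no time and is no camera call.
- arm.sign_off(): hands the job in; it is judged then, once.
The state is a dict: "clock": time; "joints": joint angles; "qd": joint speeds; "tau": joint torques, N m; "tool_pos": TCP position; "orientation": TCP orientation; "wrist_force": force on the tool from outside, world axes, zero at the start; "wrist_torque": the same for the moment, N m; "gripper_width": finger opening in m; "grasp_force": force on a finger pad.
Only numpy, scipy, OpenCV 4.12 (cv2) and the standard library are available. Lean on these libraries where they do the work, as an engineer would, in place of code of your own. Each camera call takes 0.05 s, during which the arm holds its last target. There are 200 camera calls.

## Working session

There is one attempt and no reset: what is moved stays moved. The work goes in short steps, Python scripts to look and compute and a tool call to move; the robot and the scene stay as the last step left them, time stands still between calls to the robot, and variables do not carry over. Pictures are saved under pics/ and viewed, at most 10 in all, crops included, and the job is handed in when it is done.

Besides the shell and the picture viewer there is one more tool, called after "Request:" as name(argument=value, ...) on one line, values as JSON. jog_arm: Moves the arm, as the interface text tells. Its arguments: {"type":"object","properties":{"plan":{"type":"array"},"squeeze":{"type":"number"}},"required":["plan"]}

```bash
mkdir -p pics; ls
python3 - <<'E'
from cell import arm, vision
import cv2,json
s=arm.state(); print(s)
for n in ("top","side","wrist"):
    im=vision.snapshot(n); cv2.imwrite(f"pics/{n}0.png",im[:,:,::-1])
    print(n,vision.camera_info(n))
E
```

```text
pics
{'clock': 0.0, 'joints': array([-1.21261414e+00,  1.24486469e-01,  1.65166306e+00, -2.05351398e-05,
        1.36750536e+00, -8.25826826e-02]), 'qd': array([ 5.36437038e-04, -1.49036418e-03,  2.44730387e-03, -8.03011251e-04,
       -9.95572388e-05,  1.23702568e-03]), 'tau': array([ 2.54077182e-03, -4.23614323e+01, -3.65448153e+01,  4.48783385e-05,
        6.86114610e-03,  7.04534799e-06]), 'tool_pos': array([ 0.2770753 , -0.58731508,  0.23007155]), 'orientation': array([ 9.75812945e-01,  2.18604743e-01, -1.51597349e-04, -1.01996337e-03]), 'wrist_force': array([0.5680222 , 0.70942344, 0.86685502]), 'wrist_torque': array([ 0.00481476, -0.00461727, -0.00977252]), 'grasp_force': 0.0, 'gripper_width': 0.08561084888183566}
top {'K': array([[552.07119632,   0.        , 325.76203243],
       [  0.        , 552.07119632, 240.64260387],
       [  0.        ,   0.        ,   1.        ]]), 'k1': -0.0699149716084877, 'R': array([[-1.55843654e-03, -9.99957568e-01,  9.07930723e-03],
       [-9.97176624e-01,  8.72337915e-04, -7.50867412e-02],
       [ 7.50756348e-02, -9.17069086e-03, -9.9713567
[... 308 characters left out ...]
,
       [-0.01427221,  0.64019626, -0.76807881],
       [ 0.01518754, -0.76792964, -0.64035413]]), 't': array([0.52687666, 0.09475697, 1.18792261])}
wrist {'K': array([[358.16304878,   0.        , 312.39098454],
       [  0.        , 358.16304878, 238.91972986],
       [  0.        ,   0.        ,   1.        ]]), 'k1': -0.06481707603483025, 'T_tool_cam': array([[ 7.87383420e-04, -9.60139944e-01, -2.79518636e-01,
         7.05742713e-02],
       [ 9.99999052e-01,  1.07172501e-03, -8.64426490e-04,
        -2.41089473e-04],
       [ 1.12953751e-03, -2.79517691e-01,  9.60139878e-01,
        -1.41652593e-01],
       [ 0.00000000e+00,  0.00000000e+00,  0.00000000e+00,
         1.00000000e+00]])}
```

View pics/top0.png

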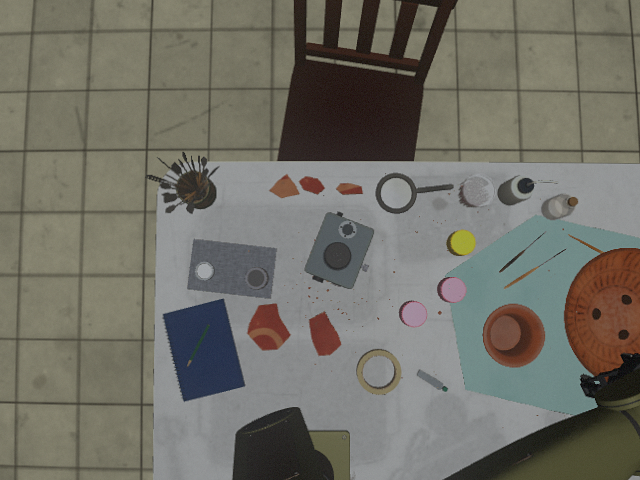

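View pics/side0.png

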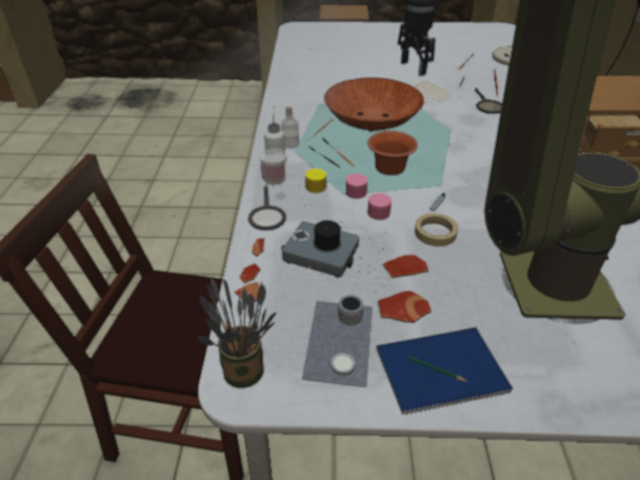

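The top view has the black cap on the lamp base at about (337,256). Things that could be taken for it are the yellow (462,243) and pink (452,290) and (413,314) caps, so I choose the black one. The knurled cell with the dark window is at about (257,278), and its look-alike, the white diffuser, is at (204,271). I'll check both choices in one close crop.

```bash
cat > h.py <<'E'
import numpy as np, cv2
from cell import arm, vision
from scipy.spatial.transform import Rotation as Ro
def und(c,uv):
    K=c["K"];d=np.array([(uv[0]-K[0,2])/K[0,0],(uv[1]-K[1,2])/K[1,1]]);s=d.copy()
    for _ in range(20): s=d/(1+c["k1"]*(s@s))
    return np.array([s[0],s[1],1.])
def hit(c,uv,z,st=None):
    r=und(c,uv)
    if "R" in c: o=-c["R"].T@c["t"]; d=c["R"].T@r
    else:
        Rt=Ro.from_quat(st["orientation"]).as_matrix();T=c["T_tool_cam"]
        o=np.array(st["tool_pos"])+Rt@T[:3,3]; d=Rt@T[:3,:3]@r
    return o+d*(z-o[2])/d[2]
def proj(c,X,st=None):
    X=np.asarray(X,float)
    if "R" in c: p=c["R"]@X+c["t"]
    else:
        Rt=Ro.from_quat(st["orientation"]).as_matrix();T=c["T_tool_cam"]
        p=T[:3,:3].T@(Rt.T@(X-np.array(st["tool_pos"]))-T[:3,3])
    s=p[:2]/p[2]; s=s*(1+c["k1"]*(s@s)); return c["K"][:2,:2]@s+c["K"][:2,2]
def move(st,p,ang=None):
    """shift in tool axes mm to TCP position p; ang: wanted world yaw of tool y axis"""
    Rt=Ro.from_quat(st["orientation"]).as_matrix()
    o=[np.round(1000*Rt.T@(np.array(p)-st["tool_pos"]),1)]
    y=np.arctan2(Rt[1,1],Rt[0,1])
    o.append(("yaw_y",round(y,3)))
    if ang is not None:
        d=(ang-y+np.pi/2)%np.pi-np.pi/2; o.append(("rz",round(-d,3)))
    return o
E
python3 - <<'E'
from h import *
im=cv2.imread("pics/top0.png")
cv2.imwrite("pics/c0.png",cv2.resize(im[195:315,180:380],None,fx=4,fy=4,interpolation=cv2.INTER_CUBIC))
c=vision.camera_info("top")
print("cap",hit(c,(337,256),.091),"cell",hit(c,(257,278),.044))
E
```

```text
cap [ 0.50329287 -0.07144024  0.091     ] cell [0.45539379 0.11005181 0.044     ]
```

View pics/c0.png

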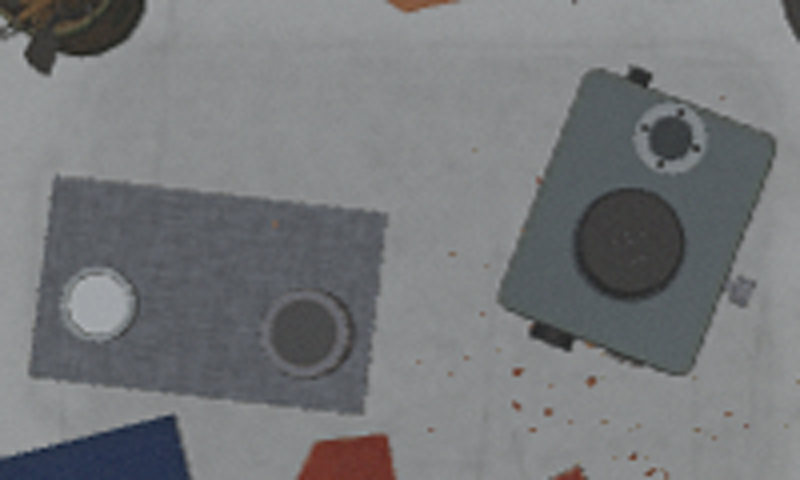

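The crop confirms the choice: the black ribbed cap top is centred at crop (629,243), full (337.3,255.8). The knurled cell with the dark window is at (305,332), full (256.3,278). The housing's side edge runs (690,375)→(775,145), so the base yaw is about -0.354 rad.

Run:
```python
from h import *
c=vision.camera_info("top");s=arm.state()
cap=hit(c,(337.2,255.8),.091);cell=hit(c,(256.3,278),.044);print(cap,cell)
print(move(s,[cap[0],cap[1],.20],1.217))
print("base yaw chk",hit(c,(352.5,288.7),.045),hit(c,(373.7,231.2),.045))
for n,p,z in(("front left corner",(305,271),.045),("yel",(462,243),.03),("pink",(452,290),.03),("sherdA",(268,327),0),("sherdB",(323,334),0),("diff",(204,271),.016)):print(n,hit(c,p,z))
```

```text
[ 0.50373384 -0.07188282  0.091     ] [0.45539427 0.11165236 0.044     ]
[array([ 424.9, -369.5,   31. ]), ('yaw_y', np.float64(-1.13)), ('rz', np.float64(0.795))]
base yaw chk [ 0.43077271 -0.10794428  0.045     ] [ 0.56242113 -0.1573866   0.045     ]
front left corner [4.71265788e-01 3.94090699e-04 4.50000000e-02]
yel [ 0.53607679 -0.36537856  0.03      ]
pink [ 0.42681122 -0.339907    0.03      ]
sherdA [0.34066672 0.08856848 0.        ]
sherdB [ 0.324166   -0.04071017  0.        ]
diff [0.47194198 0.2376463  0.016     ]
```

Request:
jog_arm(plan=[{"x": 50,"y": -43,"z": 2,"rz": 0.1,"gripper": 1},{"x": 90,"y": -78,"z": 4,"rz": 0.2,"gripper": 1},{"x": 125,"y": -109,"z": 6,"rz": 0.3,"gripper": 1},{"x": 160,"y": -139,"z": 8,"rz": 0.4,"gripper": 1},{"x": 195,"y": -170,"z": 10,"rz": 0.5,"gripper": 1},{"x": 230,"y": -200,"z": 12,"rz": 0.6,"gripper": 1},{"x": 265,"y": -230,"z": 14,"rz": 0.7,"gripper": 1},{"x": 300,"y": -261,"z": 16,"rz": 0.795,"gripper": 1}])

```text
schema error: expected keys x, y, z, rx, ry, rz, gripper
```

Run:
```python
from h import *
s=arm.state();print(s["clock"],s["tool_pos"],s["joints"])
print(move(s,[.5037,-.0719,.20],1.217))
```

```text
0.15 [ 0.27711188 -0.58743911  0.23032292] [-1.21264080e+00  1.24372597e-01  1.65136250e+00  9.22471932e-06
  1.36752158e+00 -8.26143093e-02]
[array([ 424.9, -369.5,   31. ]), ('yaw_y', np.float64(-1.13)), ('rz', np.float64(0.795))]
```

Request:
jog_arm(plan=[{"x": 40,"y": -35,"z": 2,"rx": 0,"ry": 0,"rz": 0.1,"gripper": 1},{"x": 78,"y": -68,"z": 4,"rx": 0,"ry": 0,"rz": 0.2,"gripper": 1},{"x": 115,"y": -100,"z": 6,"rx": 0,"ry": 0,"rz": 0.3,"gripper": 1},{"x": 152,"y": -132,"z": 8,"rx": 0,"ry": 0,"rz": 0.4,"gripper": 1},{"x": 190,"y": -165,"z": 10,"rx": 0,"ry": 0,"rz": 0.5,"gripper": 1},{"x": 228,"y": -198,"z": 12,"rx": 0,"ry": 0,"rz": 0.6,"gripper": 1},{"x": 265,"y": -230,"z": 14,"rx": 0,"ry": 0,"rz": 0.7,"gripper": 1},{"x": 300,"y": -261,"z": 16,"rx": 0,"ry": 0,"rz": 0.795,"gripper": 1}])

```text
clock: 0.95
tool_pos: [0.4375, -0.2217, 0.2151]
orientation: [0.984, -0.178, 0.0, -0.0]
wrist_force: [0.5, -0.2, 0.3]
gripper_width: 0.0858
grasp_force: 0.0
```

Run:
```python
from h import *
s=arm.state();print(s["clock"],s["tool_pos"],s["joints"])
print(move(s,[.5037,-.0719,.20],1.217))
```

```text
0.95 [ 0.43754397 -0.22172586  0.21511379] [-5.78602826e-01 -2.27634593e-01  2.01527655e+00  1.41227052e-04
  1.35376533e+00  1.35048859e+00]
[array([   9.4, -163.5,   15.1]), ('yaw_y', np.float64(-1.929)), ('rz', np.float64(-0.005))]
```

Request:
jog_arm(plan=[{"x": 3,"y": -45,"z": 5,"rx": 0,"ry": 0,"rz": 0,"gripper": 1},{"x": 6,"y": -90,"z": 10,"rx": 0,"ry": 0,"rz": 0,"gripper": 1},{"x": 8,"y": -130,"z": 15,"rx": 0,"ry": 0,"rz": 0,"gripper": 1},{"x": 9.4,"y": -163.5,"z": 15,"rx": 0,"ry": 0,"rz": 0,"gripper": 1},{"x": 9.4,"y": -163.5,"z": 15,"rx": 0,"ry": 0,"rz": 0,"gripper": 1},{"x": 9.4,"y": -163.5,"z": 15,"rx": 0,"ry": 0,"rz": 0,"gripper": 1},{"x": 9.4,"y": -163.5,"z": 15,"rx": 0,"ry": 0,"rz": 0,"gripper": 1},{"x": 9.4,"y": -163.5,"z": 15,"rx": 0,"ry": 0,"rz": 0,"gripper": 1}])

```text
clock: 1.75
tool_pos: [0.5025, -0.0748, 0.2003]
orientation: [0.984, -0.177, -0.0, 0.0]
wrist_force: [-0.1, 1.2, -0.1]
gripper_width: 0.0854
grasp_force: 0.0
```

Run:
```python
from h import *
s=arm.state();im=vision.snapshot("wrist")[:,:,::-1].copy();c=vision.camera_info("wrist")
cv2.imwrite("pics/w1.png",im);print(s["joints"],s["tool_pos"],s["wrist_force"])
print(proj(c,[.5037,-.0719,.091],s),proj(c,[.4554,.1116,.044],s))
```

```text
[-2.53348106e-01 -1.73985677e-01  1.99509959e+00 -2.02968575e-04
  1.32048684e+00  1.67340717e+00] [ 0.50246749 -0.07478312  0.20031938] [-0.09299857  1.15179418 -0.11331403]
[308.06631005 235.08772217] [146.94888871 331.61309796]
```

View pics/w1.png

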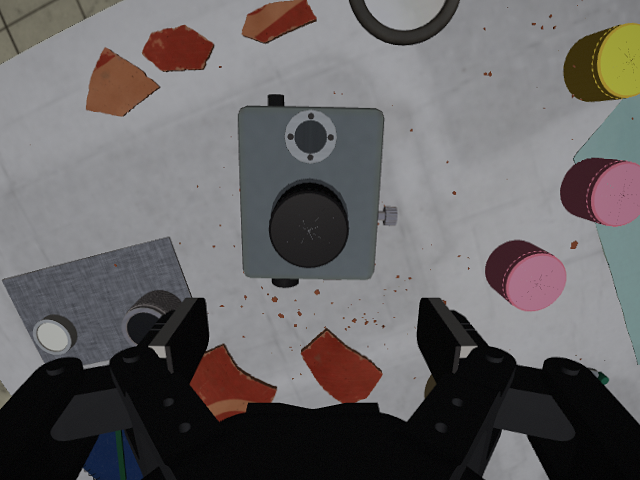

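The wrist picture shows the cap top centred near (309,228), radius about 39 px, against a predicted (308,235). I'll refine this by projecting the circle.

Run:
```python
from h import *
s=arm.state();c=vision.camera_info("wrist");s["tool_pos"]=np.array([.50247,-.07478,.20032])
im=cv2.imread("pics/w1.png")
print(hit(c,(309,228.5),.091,s))
p=hit(c,(309,228.5),.091,s)
a=np.linspace(0,2*np.pi,60)
P=np.array([proj(c,p+[.03*np.cos(t),.03*np.sin(t),0],s) for t in a]);print(P.min(0),P.max(0))
e=cv2.resize(im[160:290,230:400],None,fx=4.5,fy=4.5,interpolation=cv2.INTER_CUBIC)
e=cv2.convertScaleAbs(e,alpha=1.8,beta=10)
cv2.polylines(e,[((P-[230,160])*4.5).astype(np.int32)],True,(0,255,0),1)
cv2.imwrite("pics/c1.png",e)
t=vision.camera_info("top")
# top cam circle extents for pred
p2=np.array([.5037,-.0719,.091]);P=np.array([proj(t,p2+[.03*np.cos(q),.03*np.sin(q),0]) for q in a]);print(P.min(0),P.max(0))
```

```text
[ 0.50811169 -0.074264    0.091     ]
[267.5817537  187.12963947] [350.42767225 267.34507669]
[323.61161936 242.24930717] [350.7971935  269.40949816]
```

View pics/c1.png

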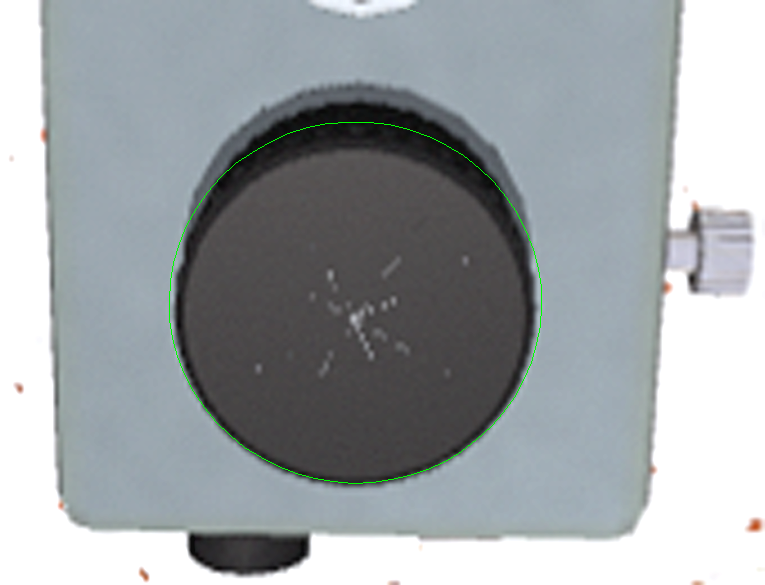

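Run:
```python
from h import *
s=arm.state();print(s["tool_pos"],move(s,[.506,-.0735,.05],1.215))
```

```text
[ 0.50249605 -0.07480135  0.20034368] [array([  2.8,  -2.5, 150.3]), ('yaw_y', np.float64(-1.927)), ('rz', np.float64(-0.0))]
```

Request:
jog_arm(plan=[{"x": 2,"y": -2.5,"z": 30,"rx": 0,"ry": 0,"rz": 0,"gripper": 1},{"x": 2.8,"y": -2.5,"z": 65,"rx": 0,"ry": 0,"rz": 0,"gripper": 1},{"x": 2.8,"y": -2.5,"z": 95,"rx": 0,"ry": 0,"rz": 0,"gripper": 1},{"x": 2.8,"y": -2.5,"z": 120,"rx": 0,"ry": 0,"rz": 0,"gripper": 1},{"x": 2.8,"y": -2.5,"z": 138,"rx": 0,"ry": 0,"rz": 0,"gripper": 1},{"x": 2.8,"y": -2.5,"z": 147,"rx": 0,"ry": 0,"rz": 0,"gripper": 1},{"x": 2.8,"y": -2.5,"z": 149,"rx": 0,"ry": 0,"rz": 0,"gripper": 1},{"x": 2.8,"y": -2.5,"z": 149,"rx": 0,"ry": 0,"rz": 0,"gripper": 1}])

```text
clock: 2.6
tool_pos: [0.5066, -0.0728, 0.0519]
orientation: [0.984, -0.177, 0.0, 0.0]
wrist_force: [0.2, 0.4, 1.0]
gripper_width: 0.0852
grasp_force: 0.0
```

Request:
jog_arm(plan=[{"x": 0,"y": 0,"z": 0,"rx": 0,"ry": 0,"rz": 0,"gripper": -0.2},{"x": 0,"y": 0,"z": 0,"rx": 0,"ry": 0,"rz": 0,"gripper": -0.2},{"x": 0,"y": 0,"z": 0,"rx": 0,"ry": 0,"rz": 0,"gripper": -0.2},{"x": 0,"y": 0,"z": 0,"rx": 0,"ry": 0,"rz": 0,"gripper": -0.2},{"x": 0,"y": 0,"z": 0,"rx": 0,"ry": 0,"rz": 0,"gripper": -0.2},{"x": 0,"y": 0,"z": 0,"rx": 0,"ry": 0,"rz": 0,"gripper": -0.2},{"x": 0,"y": 0,"z": 0,"rx": 0,"ry": 0,"rz": 0,"gripper": -0.2},{"x": 0,"y": 0,"z": 0,"rx": 0,"ry": 0,"rz": 0,"gripper": -0.2}], squeeze=50)

```text
clock: 3.4
tool_pos: [0.5074, -0.0728, 0.053]
orientation: [0.984, -0.176, 0.001, 0.0]
wrist_force: [-1.7, -0.9, 6.7]
gripper_width: 0.059
grasp_force: 53.9
```

Request:
jog_arm(plan=[{"x": 0,"y": 0,"z": -3,"rx": 0,"ry": 0,"rz": 0,"gripper": -0.2},{"x": 0,"y": 0,"z": -6,"rx": 0,"ry": 0,"rz": 0,"gripper": -0.2},{"x": 0,"y": 0,"z": -10,"rx": 0,"ry": 0,"rz": 0,"gripper": -0.2},{"x": 0,"y": 0,"z": -18,"rx": 0,"ry": 0,"rz": 0,"gripper": -0.2},{"x": 0,"y": 0,"z": -30,"rx": 0,"ry": 0,"rz": 0,"gripper": -0.2},{"x": 0,"y": 0,"z": -44,"rx": 0,"ry": 0,"rz": 0,"gripper": -0.2},{"x": 0,"y": 0,"z": -58,"rx": 0,"ry": 0,"rz": 0,"gripper": -0.2},{"x": 0,"y": 0,"z": -65,"rx": 0,"ry": 0,"rz": 0,"gripper": -0.2}])

```text
clock: 4.2
tool_pos: [0.5075, -0.0726, 0.1191]
orientation: [0.984, -0.176, 0.002, 0.0]
wrist_force: [-0.6, -0.4, -0.3]
gripper_width: 0.0593
grasp_force: 56.5
```

Run:
```python
from h import *
s=arm.state();im=vision.snapshot("wrist")[:,:,::-1].copy()
si=vision.snapshot("side")[:,:,::-1].copy()
cv2.imwrite("pics/w2.png",np.hstack([cv2.resize(im,(400,300)),cv2.resize(si[130:330,220:500],(400,286))[:286].repeat(1,0) if 0 else cv2.resize(si[130:330,220:480],(400,300))]))
print(s["tool_pos"],s["wrist_force"],s["gripper_width"],s["joints"])
for t in ([.50,-.22],[.52,-.24],[.48,-.2]): print(t,move(s,t+[.012],None))
```

```text
[ 0.50749994 -0.07258127  0.11911778] [-0.56733428 -0.35335063 -0.25257052] 0.059318844807189026 [-2.46845340e-01 -8.53597607e-02  2.05895188e+00  9.66753690e-05
  1.16433761e+00  1.67805070e+00]
[0.5, -0.22] [array([ 43.7, 140.9, 107.2]), ('yaw_y', np.float64(-1.925))]
[0.52, -0.24] [array([ 69.4, 152.7, 107.3]), ('yaw_y', np.float64(-1.925))]
[0.48, -0.2] [array([ 18. , 129.1, 107.1]), ('yaw_y', np.float64(-1.925))]
```

View pics/w2.png

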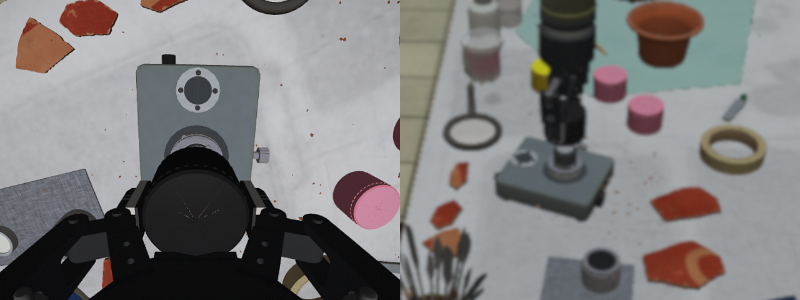

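The left (wrist) half shows the cap hanging in the fingers, clear of the lamp base. The right (side) half shows the bare tube on the flange. I'll place the cap at about (0.50,-0.225), which is free table.

Request:
jog_arm(plan=[{"x": 12,"y": 40,"z": 0,"rx": 0,"ry": 0,"rz": 0,"gripper": -0.2},{"x": 25,"y": 80,"z": 0,"rx": 0,"ry": 0,"rz": 0,"gripper": -0.2},{"x": 37,"y": 120,"z": 10,"rx": 0,"ry": 0,"rz": 0,"gripper": -0.2},{"x": 45,"y": 145,"z": 40,"rx": 0,"ry": 0,"rz": 0,"gripper": -0.2},{"x": 45,"y": 145,"z": 70,"rx": 0,"ry": 0,"rz": 0,"gripper": -0.2},{"x": 45,"y": 145,"z": 92,"rx": 0,"ry": 0,"rz": 0,"gripper": -0.2},{"x": 45,"y": 145,"z": 104,"rx": 0,"ry": 0,"rz": 0,"gripper": -0.2},{"x": 45,"y": 145,"z": 107,"rx": 0,"ry": 0,"rz": 0,"gripper": -0.2}])

```text
clock: 5.1
tool_pos: [0.4968, -0.2231, 0.0073]
orientation: [0.984, -0.176, -0.002, -0.001]
wrist_force: [-0.0, 0.3, -0.7]
gripper_width: 0.0585
grasp_force: 56.5
```

Request:
jog_arm(plan=[{"x": 0,"y": 0,"z": 1,"rx": 0,"ry": 0,"rz": 0,"gripper": -0.2},{"x": 0,"y": 0,"z": 2,"rx": 0,"ry": 0,"rz": 0,"gripper": -0.2},{"x": 0,"y": 0,"z": 3,"rx": 0,"ry": 0,"rz": 0,"gripper": -0.2},{"x": 0,"y": 0,"z": 4,"rx": 0,"ry": 0,"rz": 0,"gripper": -0.2},{"x": 0,"y": 0,"z": 4,"rx": 0,"ry": 0,"rz": 0,"gripper": -0.2},{"x": 0,"y": 0,"z": 4,"rx": 0,"ry": 0,"rz": 0,"gripper": -0.2},{"x": 0,"y": 0,"z": 4,"rx": 0,"ry": 0,"rz": 0,"gripper": -0.2},{"x": 0,"y": 0,"z": 4,"rx": 0,"ry": 0,"rz": 0,"gripper": -0.2}])

```text
clock: 5.9
tool_pos: [0.4989, -0.2242, 0.0062]
orientation: [0.984, -0.176, 0.001, 0.0]
wrist_force: [0.3, 1.0, 5.9]
gripper_width: 0.0591
grasp_force: 57.0
```

Request:
jog_arm(plan=[{"x": 0,"y": 0,"z": 0,"rx": 0,"ry": 0,"rz": 0,"gripper": 1},{"x": 0,"y": 0,"z": 0,"rx": 0,"ry": 0,"rz": 0,"gripper": 1},{"x": 0,"y": 0,"z": 0,"rx": 0,"ry": 0,"rz": 0,"gripper": 1},{"x": 0,"y": 0,"z": 0,"rx": 0,"ry": 0,"rz": 0,"gripper": 1},{"x": 0,"y": 0,"z": 0,"rx": 0,"ry": 0,"rz": 0,"gripper": 1},{"x": 0,"y": 0,"z": -10,"rx": 0,"ry": 0,"rz": 0,"gripper": 1},{"x": 0,"y": 0,"z": -35,"rx": 0,"ry": 0,"rz": 0,"gripper": 1},{"x": 0,"y": 0,"z": -70,"rx": 0,"ry": 0,"rz": 0,"gripper": 1}])

```text
clock: 6.7
tool_pos: [0.4967, -0.2232, 0.0747]
orientation: [0.984, -0.176, -0.002, -0.001]
wrist_force: [1.0, -0.5, 0.4]
gripper_width: 0.085
grasp_force: 0.0
```

Run:
```python
from h import *
s=arm.state();print(s["tool_pos"],s["joints"],s["wrist_force"],s["gripper_width"])
print(move(s,[.46,-.06,.24],1.215))
```

```text
[ 0.49671834 -0.22316427  0.07466601] [-5.20833350e-01  4.74253504e-02  2.01140721e+00 -2.10998417e-05
  1.08706825e+00  1.40425909e+00] [ 0.97400862 -0.495352    0.40315836] 0.08503287081455022
[array([ -91.7, -140.4, -164.8]), ('yaw_y', np.float64(-1.925)), ('rz', np.float64(0.002))]
```

Request:
jog_arm(plan=[{"x": -5,"y": -5,"z": -40,"rx": 0,"ry": 0,"rz": 0,"gripper": 1},{"x": -20,"y": -30,"z": -80,"rx": 0,"ry": 0,"rz": 0,"gripper": 1},{"x": -40,"y": -65,"z": -110,"rx": 0,"ry": 0,"rz": 0,"gripper": 1},{"x": -60,"y": -105,"z": -130,"rx": 0,"ry": 0,"rz": 0,"gripper": 1},{"x": -82,"y": -145,"z": -148,"rx": 0,"ry": 0,"rz": 0,"gripper": 1},{"x": -105,"y": -185,"z": -160,"rx": 0,"ry": 0,"rz": 0,"gripper": 1},{"x": -123,"y": -219,"z": -165,"rx": 0,"ry": 0,"rz": 0,"gripper": 1},{"x": -123,"y": -219,"z": -165,"rx": 0,"ry": 0,"rz": 0,"gripper": 1}])

```text
clock: 7.5
tool_pos: [0.4586, 0.0276, 0.2427]
orientation: [0.985, -0.173, 0.002, -0.001]
wrist_force: [0.3, -0.1, -0.2]
gripper_width: 0.0856
grasp_force: 0.0
```

Request:
jog_arm(plan=[{"x": 0,"y": 0,"z": 0,"rx": 0,"ry": 0,"rz": 0,"gripper": 1},{"x": 0,"y": 0,"z": 0,"rx": 0,"ry": 0,"rz": 0,"gripper": 1},{"x": 0,"y": 0,"z": 0,"rx": 0,"ry": 0,"rz": 0,"gripper": 1},{"x": 0,"y": 0,"z": 0,"rx": 0,"ry": 0,"rz": 0,"gripper": 1},{"x": 0,"y": 0,"z": 0,"rx": 0,"ry": 0,"rz": 0,"gripper": 1},{"x": 0,"y": 0,"z": 0,"rx": 0,"ry": 0,"rz": 0,"gripper": 1},{"x": 0,"y": 0,"z": 0,"rx": 0,"ry": 0,"rz": 0,"gripper": 1},{"x": 0,"y": 0,"z": 0,"rx": 0,"ry": 0,"rz": 0,"gripper": 1}])

```text
clock: 8.3
tool_pos: [0.4588, 0.024, 0.2403]
orientation: [0.984, -0.176, -0.0, 0.0]
wrist_force: [0.0, -0.9, -0.1]
gripper_width: 0.0853
grasp_force: 0.0
```

Run:
```python
from h import *
import pickle
s=arm.state();im=vision.snapshot("wrist")[:,:,::-1].copy();c=vision.camera_info("wrist")
cv2.imwrite("pics/w3r.png",im);pickle.dump(s,open("s3.pkl","wb"))
print(s["tool_pos"],s["joints"])
pp=proj(c,[.506,-.0735,.087],s);pc=proj(c,[.4554,.1116,.044],s);print(pp,pc)
o=[]
for p in(pp,pc):
    x,y=(p-[50,60]).astype(int);x=max(x,0);y=max(y,0);print(x,y);o.append(cv2.resize(im[y:y+120,x:x+100],(400,480),interpolation=cv2.INTER_CUBIC))
cv2.imwrite("pics/c3.png",cv2.convertScaleAbs(np.hstack(o),alpha=1.4,beta=15))
```

```text
[0.45879006 0.02399233 0.24027638] [-6.46617174e-02 -3.21247833e-01  2.04727395e+00 -4.52659778e-05
  1.41573403e+00  1.86054204e+00]
[407.1008246  125.61407834] [230.66059954 244.08750535]
357 65
180 184
```

View pics/c3.png

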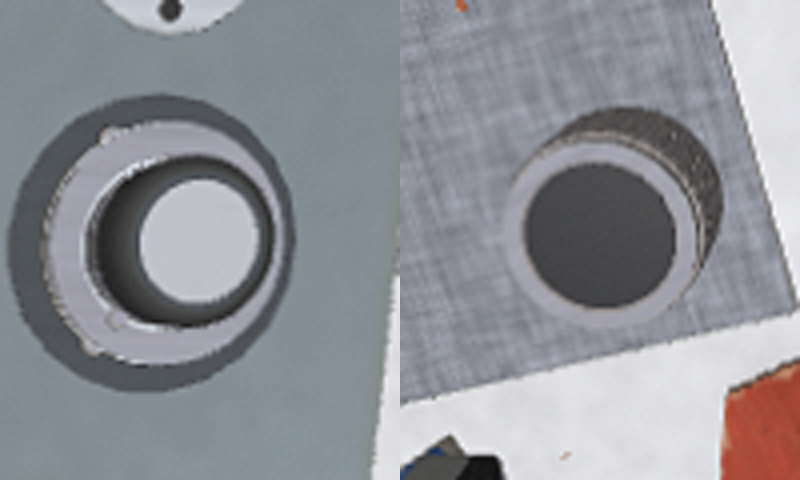

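The left crop has the lens centre at (200,240), full (407,125), matching the projection, so the port axis is about (0.506,-0.0735). A pin shows at crop (112,321), full (385,145). The right crop has the cell's window at (600,236), full (230,243).

Run:
```python
from h import *
import pickle
s=pickle.load(open("s3.pkl","rb"));c=vision.camera_info("wrist")
port=hit(c,(407,125),.087,s);cell=hit(c,(230,243),.044,s);pin=hit(c,(385,145.2),.064,s)
print(port,cell,pin,np.hypot(*(pin-port)[:2]),"pin yaw",np.arctan2(*(pin-port)[1::-1]))
s=arm.state();print(s["tool_pos"],move(s,[cell[0],cell[1],.009]))
```

```text
[ 0.50647863 -0.0735591   0.087     ] [0.45665893 0.11175966 0.044     ] [ 0.49533178 -0.05638552  0.064     ] 0.02047397980274491 pin yaw 2.1465172446035963
[0.45880616 0.02406636 0.24031305] [array([-32.4, -81.5, 231.3]), ('yaw_y', np.float64(-1.925))]
```

Request:
jog_arm(plan=[{"x": -14,"y": -36,"z": 20,"rx": 0,"ry": 0,"rz": 0,"gripper": 1},{"x": -28,"y": -70,"z": 50,"rx": 0,"ry": 0,"rz": 0,"gripper": 1},{"x": -32,"y": -81,"z": 90,"rx": 0,"ry": 0,"rz": 0,"gripper": 1},{"x": -32,"y": -81,"z": 130,"rx": 0,"ry": 0,"rz": 0,"gripper": 1},{"x": -32,"y": -81,"z": 155,"rx": 0,"ry": 0,"rz": 0,"gripper": 1},{"x": -32,"y": -81,"z": 160,"rx": 0,"ry": 0,"rz": 0,"gripper": 1},{"x": -32,"y": -81,"z": 160,"rx": 0,"ry": 0,"rz": 0,"gripper": 1},{"x": -32,"y": -81,"z": 160,"rx": 0,"ry": 0,"rz": 0,"gripper": 1}])

```text
clock: 9.15
tool_pos: [0.4583, 0.1113, 0.0822]
orientation: [0.984, -0.176, 0.001, -0.0]
wrist_force: [0.8, 0.8, -0.2]
gripper_width: 0.0856
grasp_force: 0.0
```

Run:
```python
from h import *
s=arm.state();print(s["tool_pos"],s["joints"],move(s,[.4565,.1118,.009]))
```

```text
[0.45833312 0.11125744 0.08221443] [ 1.24240471e-01 -1.34530620e-01  2.17216755e+00  1.11150372e-05
  1.10085766e+00  2.04946124e+00] [array([-2.1,  0.2, 73.2]), ('yaw_y', np.float64(-1.925))]
```

Request:
jog_arm(plan=[{"x": -2,"y": 0,"z": 20,"rx": 0,"ry": 0,"rz": 0,"gripper": 1},{"x": -2,"y": 0,"z": 42,"rx": 0,"ry": 0,"rz": 0,"gripper": 1},{"x": -2,"y": 0,"z": 60,"rx": 0,"ry": 0,"rz": 0,"gripper": 1},{"x": -2,"y": 0,"z": 69,"rx": 0,"ry": 0,"rz": 0,"gripper": 1},{"x": -2,"y": 0,"z": 73,"rx": 0,"ry": 0,"rz": 0,"gripper": 1},{"x": -2,"y": 0,"z": 73,"rx": 0,"ry": 0,"rz": 0,"gripper": 1},{"x": -2,"y": 0,"z": 73,"rx": 0,"ry": 0,"rz": 0,"gripper": 1},{"x": -2,"y": 0,"z": 73,"rx": 0,"ry": 0,"rz": 0,"gripper": 1}])

```text
clock: 9.95
tool_pos: [0.4559, 0.112, 0.0084]
orientation: [0.984, -0.176, 0.001, -0.0]
wrist_force: [0.2, 0.8, -0.0]
gripper_width: 0.0855
grasp_force: 0.0
```

Request:
jog_arm(plan=[{"x": 0,"y": 0,"z": 0,"rx": 0,"ry": 0,"rz": 0,"gripper": -0.5},{"x": 0,"y": 0,"z": 0,"rx": 0,"ry": 0,"rz": 0,"gripper": -0.5},{"x": 0,"y": 0,"z": 0,"rx": 0,"ry": 0,"rz": 0,"gripper": -0.5},{"x": 0,"y": 0,"z": 0,"rx": 0,"ry": 0,"rz": 0,"gripper": -0.5},{"x": 0,"y": 0,"z": 0,"rx": 0,"ry": 0,"rz": 0,"gripper": -0.5},{"x": 0,"y": 0,"z": 0,"rx": 0,"ry": 0,"rz": 0,"gripper": -0.5},{"x": 0,"y": 0,"z": 0,"rx": 0,"ry": 0,"rz": 0,"gripper": -0.5},{"x": 0,"y": 0,"z": 0,"rx": 0,"ry": 0,"rz": 0,"gripper": -0.5}], squeeze=90)

```text
clock: 10.75
tool_pos: [0.4558, 0.112, 0.0081]
orientation: [0.984, -0.176, 0.001, -0.0]
wrist_force: [0.0, 0.4, 4.8]
gripper_width: 0.0493
grasp_force: 93.5
```

Request:
jog_arm(plan=[{"x": 0,"y": 0,"z": -5,"rx": 0,"ry": 0,"rz": 0,"gripper": -0.5},{"x": 0,"y": 0,"z": -20,"rx": 0,"ry": 0,"rz": 0,"gripper": -0.5},{"x": 0,"y": 0,"z": -45,"rx": 0,"ry": 0,"rz": 0,"gripper": -0.5},{"x": 0,"y": 0,"z": -75,"rx": 0,"ry": 0,"rz": 0,"gripper": -0.5},{"x": 0,"y": 0,"z": -105,"rx": 0,"ry": 0,"rz": 0,"gripper": -0.5},{"x": 0,"y": 0,"z": -120,"rx": 0,"ry": 0,"rz": 0,"gripper": -0.5},{"x": 0,"y": 0,"z": -120,"rx": 0,"ry": 0,"rz": 0,"gripper": -0.5},{"x": 0,"y": 0,"z": -120,"rx": 0,"ry": 0,"rz": 0,"gripper": -0.5}])

```text
clock: 11.55
tool_pos: [0.4542, 0.1117, 0.1263]
orientation: [0.984, -0.176, -0.001, 0.0]
wrist_force: [0.1, -0.7, -2.3]
gripper_width: 0.0495
grasp_force: 93.2
```

Run:
```python
from h import *
s=arm.state();print(s["tool_pos"],s["joints"],s["wrist_force"],s["gripper_width"],s["orientation"])
im=vision.snapshot("wrist")[:,:,::-1].copy();c=vision.camera_info("wrist")
cv2.imwrite("pics/w4r.png",im)
R=Ro.from_quat(s["orientation"]).as_matrix()
print("cell top pred if centred",proj(c,s["tool_pos"]+R@[0,0,-.035],s))
cv2.imwrite("pics/c4.png",cv2.resize(im[180:420,140:480],None,fx=2.3,fy=2.3))
print(move(s,[.5065,-.0735,.129]))
```

```text
[0.45417269 0.11173352 0.12629005] [ 1.26412538e-01 -1.99130572e-01  2.14646842e+00 -7.17187048e-05
  1.19581040e+00  2.05146809e+00] [ 0.07335527 -0.70717626 -2.31019901] 0.04953492866696398 [ 9.84355544e-01 -1.76191821e-01 -7.32264478e-04  2.64316456e-04]
cell top pred if centred [312.11899129 349.09477335]
[array([113.3, 155.6,  -2.7]), ('yaw_y', np.float64(-1.925))]
```

View pics/c4.png

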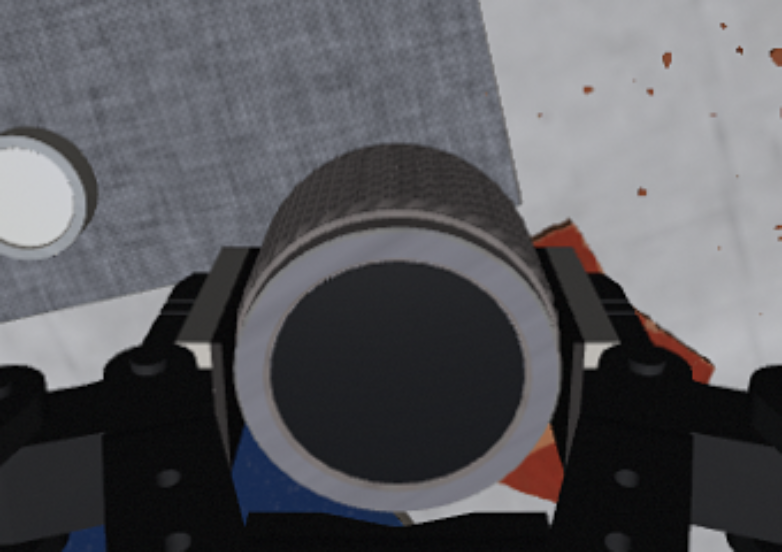

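The crop shows the cell held upright. Its window is centred at (397,372), full (312.6,341.7), against (312,349) if centred in the tool, so it sits a little towards tool +x.

Run:
```python
from h import *
s=arm.state();c=vision.camera_info("wrist");R=Ro.from_quat(s["orientation"]).as_matrix()
a=np.linspace(0,2*np.pi,90)
for ctr in((312.6,341.7),):
    p=hit(c,ctr,s["tool_pos"][2]+.036,s)
    print("off tool",1000*R.T@(p-s["tool_pos"]))
    for r in (.026,.020):
        P=np.array([proj(c,p+[r*np.cos(t),r*np.sin(t),0],s) for t in a]);m=(P-[140,180])*2.3;print(r,m.min(0),m.max(0))
    off=(p-s["tool_pos"])[:2]
g=np.array([.5065,-.0735])-off
print(g,move(s,[g[0],g[1],.129]))
```

```text
off tool [  3.55985379   0.16174022 -36.00991416]
0.026 [219.8521218 206.5675738] [574.04634135 515.03254323]
0.02 [260.74886395 246.81343332] [533.1789677  483.83605496]
[ 0.50310438 -0.072128  ] [array([110.1, 155.2,  -3.6]), ('yaw_y', np.float64(-1.925))]
```

Request:
jog_arm(plan=[{"x": 20,"y": 28,"z": -3,"rx": 0,"ry": 0,"rz": 0,"gripper": -0.5},{"x": 45,"y": 62,"z": -3,"rx": 0,"ry": 0,"rz": 0,"gripper": -0.5},{"x": 72,"y": 100,"z": -3,"rx": 0,"ry": 0,"rz": 0,"gripper": -0.5},{"x": 97,"y": 135,"z": -3,"rx": 0,"ry": 0,"rz": 0,"gripper": -0.5},{"x": 112,"y": 155,"z": -3,"rx": 0,"ry": 0,"rz": 0,"gripper": -0.5},{"x": 112,"y": 155,"z": -3,"rx": 0,"ry": 0,"rz": 0,"gripper": -0.5},{"x": 112,"y": 155,"z": -3,"rx": 0,"ry": 0,"rz": 0,"gripper": -0.5},{"x": 112,"y": 155,"z": -3,"rx": 0,"ry": 0,"rz": 0,"gripper": -0.5}])

```text
clock: 12.4
tool_pos: [0.5053, -0.0713, 0.1289]
orientation: [0.984, -0.176, -0.001, -0.0]
wrist_force: [0.5, 0.2, -1.1]
gripper_width: 0.0497
grasp_force: 93.5
```

Run:
```python
from h import *
s=arm.state();print(s["tool_pos"],s["joints"],s["wrist_force"])
print(move(s,[.5053,-.0727,.09]))
```

```text
[ 0.50525541 -0.07134923  0.12892525] [-2.45693956e-01 -9.82903315e-02  2.05307410e+00  3.38255726e-04
  1.18948723e+00  1.67842187e+00] [ 0.45396278  0.2323832  -1.05106573]
[array([ 0.6,  1.3, 38.9]), ('yaw_y', np.float64(-1.924))]
```

Request:
jog_arm(plan=[{"x": 0.5,"y": 1.3,"z": 15,"rx": 0,"ry": 0,"rz": 0,"gripper": -0.5},{"x": 0.5,"y": 1.3,"z": 28,"rx": 0,"ry": 0,"rz": 0,"gripper": -0.5},{"x": 0.5,"y": 1.3,"z": 34,"rx": 0,"ry": 0,"rz": 0,"gripper": -0.5},{"x": 0.5,"y": 1.3,"z": 37,"rx": 0,"ry": 0,"rz": 0,"gripper": -0.5},{"x": 0.5,"y": 1.3,"z": 40,"rx": 0,"ry": 0,"rz": 0,"gripper": -0.5},{"x": 0.5,"y": 1.3,"z": 42,"rx": 0,"ry": 0,"rz": 0,"gripper": -0.5},{"x": 0.5,"y": 1.3,"z": 44,"rx": 0,"ry": 0,"rz": 0,"gripper": -0.5},{"x": 0.5,"y": 1.3,"z": 44,"rx": 0,"ry": 0,"rz": 0,"gripper": -0.5}])

```text
clock: 13.2
tool_pos: [0.5064, -0.0738, 0.0864]
orientation: [0.984, -0.176, 0.0, -0.0]
wrist_force: [-0.3, 0.0, -2.0]
gripper_width: 0.0498
grasp_force: 93.5
```

Request:
jog_arm(plan=[{"x": 0,"y": 0,"z": 2,"rx": 0,"ry": 0,"rz": 0,"gripper": -0.5},{"x": 0,"y": 0,"z": 4,"rx": 0,"ry": 0,"rz": 0,"gripper": -0.5},{"x": 0,"y": 0,"z": 6,"rx": 0,"ry": 0,"rz": 0,"gripper": -0.5},{"x": 0,"y": 0,"z": 8,"rx": 0,"ry": 0,"rz": 0,"gripper": -0.5},{"x": 0,"y": 0,"z": 10,"rx": 0,"ry": 0,"rz": 0,"gripper": -0.5},{"x": 0,"y": 0,"z": 12,"rx": 0,"ry": 0,"rz": 0,"gripper": -0.5},{"x": 0,"y": 0,"z": 13,"rx": 0,"ry": 0,"rz": 0,"gripper": -0.5},{"x": 0,"y": 0,"z": 13,"rx": 0,"ry": 0,"rz": 0,"gripper": -0.5}])

```text
clock: 14.0
tool_pos: [0.5061, -0.0737, 0.073]
orientation: [0.984, -0.176, -0.0, -0.0]
wrist_force: [0.1, 2.2, -3.4]
gripper_width: 0.0496
grasp_force: 93.7
```

Request:
jog_arm(plan=[{"x": 0,"y": 0,"z": 1,"rx": 0,"ry": 0,"rz": 0,"gripper": -0.5},{"x": 0,"y": 0,"z": 2,"rx": 0,"ry": 0,"rz": 0,"gripper": -0.5},{"x": 0,"y": 0,"z": 3,"rx": 0,"ry": 0,"rz": 0,"gripper": -0.5},{"x": 0,"y": 0,"z": 4,"rx": 0,"ry": 0,"rz": 0,"gripper": -0.5},{"x": 0,"y": 0,"z": 5,"rx": 0,"ry": 0,"rz": 0,"gripper": -0.5},{"x": 0,"y": 0,"z": 5,"rx": 0,"ry": 0,"rz": 0,"gripper": -0.5},{"x": 0,"y": 0,"z": 5,"rx": 0,"ry": 0,"rz": 0,"gripper": -0.5},{"x": 0,"y": 0,"z": 5,"rx": 0,"ry": 0,"rz": 0,"gripper": -0.5}])

```text
clock: 14.8
tool_pos: [0.5062, -0.0736, 0.0687]
orientation: [0.984, -0.176, -0.0, -0.0]
wrist_force: [-3.5, 3.8, 4.7]
gripper_width: 0.0498
grasp_force: 94.1
```

Request:
jog_arm(plan=[{"x": 0,"y": 0,"z": 0.7,"rx": 0,"ry": 0,"rz": -0.06,"gripper": -0.5},{"x": 0,"y": 0,"z": 0.7,"rx": 0,"ry": 0,"rz": -0.14,"gripper": -0.5},{"x": 0,"y": 0,"z": 0.7,"rx": 0,"ry": 0,"rz": -0.22,"gripper": -0.5},{"x": 0,"y": 0,"z": 0.7,"rx": 0,"ry": 0,"rz": -0.3,"gripper": -0.5},{"x": 0,"y": 0,"z": 0.7,"rx": 0,"ry": 0,"rz": -0.38,"gripper": -0.5},{"x": 0,"y": 0,"z": 0.7,"rx": 0,"ry": 0,"rz": -0.46,"gripper": -0.5},{"x": 0,"y": 0,"z": 0.7,"rx": 0,"ry": 0,"rz": -0.52,"gripper": -0.5},{"x": 0,"y": 0,"z": 0.7,"rx": 0,"ry": 0,"rz": -0.52,"gripper": -0.5}])

```text
clock: 15.6
tool_pos: [0.5064, -0.0737, 0.0684]
orientation: [0.997, 0.083, -0.0, -0.0]
wrist_force: [-4.1, 2.9, 7.0]
gripper_width: 0.0499
grasp_force: 94.3
```

Request:
jog_arm(plan=[{"x": 0,"y": 0,"z": 0.2,"rx": 0,"ry": 0,"rz": -0.06,"gripper": -0.5},{"x": 0,"y": 0,"z": 0.2,"rx": 0,"ry": 0,"rz": -0.14,"gripper": -0.5},{"x": 0,"y": 0,"z": 0.2,"rx": 0,"ry": 0,"rz": -0.22,"gripper": -0.5},{"x": 0,"y": 0,"z": 0.2,"rx": 0,"ry": 0,"rz": -0.3,"gripper": -0.5},{"x": 0,"y": 0,"z": 0.2,"rx": 0,"ry": 0,"rz": -0.38,"gripper": -0.5},{"x": 0,"y": 0,"z": 0.2,"rx": 0,"ry": 0,"rz": -0.46,"gripper": -0.5},{"x": 0,"y": 0,"z": 0.2,"rx": 0,"ry": 0,"rz": -0.52,"gripper": -0.5},{"x": 0,"y": 0,"z": 0.2,"rx": 0,"ry": 0,"rz": -0.52,"gripper": -0.5}])

```text
clock: 16.4
tool_pos: [0.5067, -0.0744, 0.0685]
orientation: [0.942, 0.337, 0.0, 0.001]
wrist_force: [-4.4, 0.9, 5.3]
gripper_width: 0.0496
grasp_force: 94.3
```

Run:
```python
from h import *
s=arm.state();print(s["tool_pos"],s["joints"],s["wrist_force"],s["wrist_torque"]);print(move(s,s["tool_pos"]))
```

```text
[ 0.50670847 -0.0743954   0.06845226] [-2.49999046e-01 -1.84154772e-02  2.09003491e+00 -1.33073630e-03
  1.06907664e+00  6.34247936e-01] [-4.42135335  0.85552134  5.26759996] [0.15840193 0.75126613 0.10889809]
[array([0., 0., 0.]), ('yaw_y', np.float64(-0.884))]
```

Request:
jog_arm(plan=[{"x": 0,"y": 0,"z": 0.6,"rx": 0,"ry": 0,"rz": -0.06,"gripper": -0.5},{"x": 0,"y": 0,"z": 0.6,"rx": 0,"ry": 0,"rz": -0.14,"gripper": -0.5},{"x": 0,"y": 0,"z": 0.6,"rx": 0,"ry": 0,"rz": -0.22,"gripper": -0.5},{"x": 0,"y": 0,"z": 0.6,"rx": 0,"ry": 0,"rz": -0.3,"gripper": -0.5},{"x": 0,"y": 0,"z": 0.6,"rx": 0,"ry": 0,"rz": -0.38,"gripper": -0.5},{"x": 0,"y": 0,"z": 0.6,"rx": 0,"ry": 0,"rz": -0.46,"gripper": -0.5},{"x": 0,"y": 0,"z": 0.6,"rx": 0,"ry": 0,"rz": -0.52,"gripper": -0.5},{"x": 0,"y": 0,"z": 0.6,"rx": 0,"ry": 0,"rz": -0.52,"gripper": -0.5}])

```text
clock: 17.2
tool_pos: [0.5074, -0.0747, 0.0684]
orientation: [0.823, 0.568, 0.0, 0.002]
wrist_force: [-3.0, -0.4, 5.4]
gripper_width: 0.0495
grasp_force: 94.4
```

Run:
```python
from h import *
s=arm.state();print(s["tool_pos"],s["joints"],s["wrist_force"],s["wrist_torque"]);print(move(s,s["tool_pos"]))
```

```text
[ 0.507449   -0.07469999  0.06844015] [-2.50087754e-01 -1.78218200e-02  2.08947616e+00 -1.60841302e-03
  1.06711379e+00  1.14269154e-01] [-3.04871185 -0.38661299  5.39323191] [0.03602189 0.57692904 0.06562838]
[array([0., 0., 0.]), ('yaw_y', np.float64(-0.364))]
```

Request:
jog_arm(plan=[{"x": 0,"y": 0,"z": 0.6,"rx": 0,"ry": 0,"rz": -0.06,"gripper": -0.5},{"x": 0,"y": 0,"z": 0.6,"rx": 0,"ry": 0,"rz": -0.14,"gripper": -0.5},{"x": 0,"y": 0,"z": 0.6,"rx": 0,"ry": 0,"rz": -0.22,"gripper": -0.5},{"x": 0,"y": 0,"z": 0.6,"rx": 0,"ry": 0,"rz": -0.3,"gripper": -0.5},{"x": 0,"y": 0,"z": 0.6,"rx": 0,"ry": 0,"rz": -0.38,"gripper": -0.5},{"x": 0,"y": 0,"z": 0.6,"rx": 0,"ry": 0,"rz": -0.46,"gripper": -0.5},{"x": 0,"y": 0,"z": 0.6,"rx": 0,"ry": 0,"rz": -0.52,"gripper": -0.5},{"x": 0,"y": 0,"z": 0.6,"rx": 0,"ry": 0,"rz": -0.52,"gripper": -0.5}])

```text
clock: 18.0
tool_pos: [0.507, -0.0745, 0.0663]
orientation: [0.65, 0.76, 0.0, 0.001]
wrist_force: [0.9, -0.3, -1.7]
gripper_width: 0.0493
grasp_force: 93.6
```

Run:
```python
from h import *
s=arm.state();print(s["tool_pos"],s["joints"],s["wrist_force"],s["wrist_torque"]);print(move(s,s["tool_pos"]))
```

```text
[ 0.506967   -0.0744771   0.06630642] [-2.50079663e-01 -1.55397479e-02  2.09135555e+00 -1.22728135e-03
  1.06356785e+00 -4.04455473e-01] [ 0.8911709  -0.28997334 -1.68877512] [-0.15084086 -0.0943579  -0.00465298]
[array([0., 0., 0.]), ('yaw_y', np.float64(0.155))]
```

Request:
jog_arm(plan=[{"x": 0,"y": 0,"z": 0.5,"rx": 0,"ry": 0,"rz": 0,"gripper": -0.5},{"x": 0,"y": 0,"z": 1,"rx": 0,"ry": 0,"rz": 0,"gripper": -0.5},{"x": 0,"y": 0,"z": 1.5,"rx": 0,"ry": 0,"rz": 0,"gripper": -0.5},{"x": 0,"y": 0,"z": 2,"rx": 0,"ry": 0,"rz": 0,"gripper": -0.5},{"x": 0,"y": 0,"z": 2.5,"rx": 0,"ry": 0,"rz": 0,"gripper": -0.5},{"x": 0,"y": 0,"z": 3,"rx": 0,"ry": 0,"rz": 0,"gripper": -0.5},{"x": 0,"y": 0,"z": 3.5,"rx": 0,"ry": 0,"rz": 0,"gripper": -0.5},{"x": 0,"y": 0,"z": 3.5,"rx": 0,"ry": 0,"rz": 0,"gripper": -0.5}])

```text
clock: 18.8
tool_pos: [0.5071, -0.0744, 0.0636]
orientation: [0.65, 0.76, 0.0, 0.001]
wrist_force: [0.3, -5.6, 5.0]
gripper_width: 0.0495
grasp_force: 93.9
```

Request:
jog_arm(plan=[{"x": 0,"y": 0,"z": 1,"rx": 0,"ry": 0,"rz": 0,"gripper": -0.5},{"x": 0,"y": 0,"z": 2,"rx": 0,"ry": 0,"rz": 0,"gripper": -0.5},{"x": 0,"y": 0,"z": 3,"rx": 0,"ry": 0,"rz": 0,"gripper": -0.5},{"x": 0,"y": 0,"z": 4,"rx": 0,"ry": 0,"rz": 0,"gripper": -0.5},{"x": 0,"y": 0,"z": 5,"rx": 0,"ry": 0,"rz": 0,"gripper": -0.5},{"x": 0,"y": 0,"z": 5.5,"rx": 0,"ry": 0,"rz": 0,"gripper": -0.5},{"x": 0,"y": 0,"z": 6,"rx": 0,"ry": 0,"rz": 0,"gripper": -0.5},{"x": 0,"y": 0,"z": 6,"rx": 0,"ry": 0,"rz": 0,"gripper": -0.5}])

```text
clock: 19.6
tool_pos: [0.5071, -0.0744, 0.0591]
orientation: [0.65, 0.76, -0.0, 0.001]
wrist_force: [-4.2, -4.3, 12.6]
gripper_width: 0.0496
grasp_force: 95.2
```

Request:
jog_arm(plan=[{"x": 0,"y": 0,"z": 0.5,"rx": 0,"ry": 0,"rz": 0,"gripper": -0.5},{"x": 0,"y": 0,"z": 1,"rx": 0,"ry": 0,"rz": 0,"gripper": -0.5},{"x": 0,"y": 0,"z": 1.5,"rx": 0,"ry": 0,"rz": 0,"gripper": -0.5},{"x": 0,"y": 0,"z": 1.5,"rx": 0,"ry": 0,"rz": 0,"gripper": -0.5},{"x": 0,"y": 0,"z": 1.5,"rx": 0,"ry": 0,"rz": 0,"gripper": -0.5},{"x": 0,"y": 0,"z": 1.5,"rx": 0,"ry": 0,"rz": 0,"gripper": -0.5},{"x": 0,"y": 0,"z": 1.5,"rx": 0,"ry": 0,"rz": 0,"gripper": -0.5},{"x": 0,"y": 0,"z": 1.5,"rx": 0,"ry": 0,"rz": 0,"gripper": -0.5}])

```text
clock: 20.4
tool_pos: [0.5071, -0.0744, 0.0591]
orientation: [0.65, 0.76, -0.0, 0.0]
wrist_force: [-9.7, -3.6, 22.1]
gripper_width: 0.0495
grasp_force: 96.4
```

Run:
```python
from h import *
s=arm.state();print(s["tool_pos"],s["wrist_force"],s["wrist_torque"],s["orientation"])
a=vision.snapshot("side")[:,:,::-1][140:320,230:470];b=vision.snapshot("top")[:,:,::-1][180:330,240:440]
cv2.imwrite("pics/fin.png",np.hstack([cv2.resize(a,(400,300),interpolation=2),cv2.resize(b,(400,300),interpolation=2)]))
```

```text
[ 0.50714909 -0.07440067  0.05906152] [-9.68727902 -3.59416912 22.08994727] [-0.45210112  1.66664866  0.02948089] [ 6.50142736e-01  7.59811908e-01 -4.06694495e-04  3.49279753e-04]
```

View pics/fin.png

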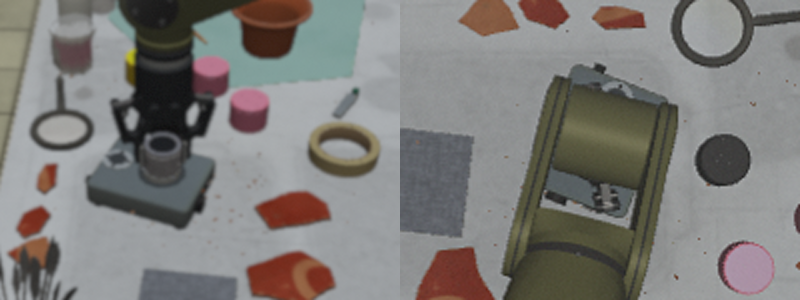

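The left half shows the cell down on the flange in the grip. The right half shows the black cap standing free at (722,160). The height did not change while the force rose to 22 N, so the cell is at its hard stop.

```bash
python3 -c "
from cell import arm
print(arm.sign_off())"
```

```text
the job is handed in; nothing more can be done
None
```

The dust cap stands open side down on the table, and the polariser cell is over the pins, pushed against its hard stop and still gripped at about 22 N down; the job is handed in, with no verdict reported back.

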